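# Clamp a circuit board with a fold-out handwheel crank

## Task

Clamp the circuit board in the white board holder: swing the handwheel's red-knobbed folding handle fully upright, crank the wheel clockwise (seen from above) until the blue sprung bar has pushed the board against the aluminium stop and holds it there with about 15 newtons (8 to 26 is fine; it must never be squeezed with more than 32), then fold the handle flat again and let go. Go by feel, since the stop stands somewhere else each time, and leave the other things on the bench as they are.

Things in the scene. Friction and masses are not known exactly. Their poses are not given: they have to be found in the camera images.
- wheel_hub (a point): Centre of the handwheel's flat top face, on its vertical axis, 82 mm above the table. The grey wheel is 136 mm across, 12 mm thick, on a white gearbox at one end of the board holder. Its z axis points up, its x axis to the handle's hinge.
- wheel (a joint): Wheel angle, rad, + clockwise seen from above, 0 to 6 (starts within 0 to 1). + drives the blue bar towards the board, 10 mm per rad. It turns at a steady 0.2 to 0.45 N m (4 to 8 N at the knob), plus 0.01 N m for each newton with which the board is squeezed against the stop (15 N: 2.7 N more at the knob). Its friction holds it where it is left, so the clamping stays when let go.
- handle_hinge (a point): Pin of the folding handle: 55 mm from the wheel's axis along the wheel's x axis and 26 mm above the wheel's face (108 mm above the table). It turns with the wheel. The pin lies level, along the wheel's y axis (tangential).
- handle (a joint): Fold angle of the handle, rad: 0 = folded flat, lying level across the wheel with the knob over the wheel's centre; 1.571 = standing straight up over the hinge, against its stop. A stiff pin (0.06 N m) keeps it where it is left. It may start up to 0.2 rad lifted.
- knob (a point): Centre of the red barrel knob at the handle's end, 24 mm thick, 32 mm long, 55 mm from the hinge pin by a 10 mm rod. It spins freely about the handle's length, so a hand may keep its direction while cranking. Folded, it is over the wheel's centre, 26 mm above its face (108 mm above the table); upright, 163 mm above the table, 55 mm from the wheel's axis.
- bar: The blue pressure bar, 110 x 10 x 22 mm, which the wheel drives towards the board; its y axis points the way it drives. The origin is at the middle of its pushing face, at table height (the bar itself is 24 to 46 mm above the table). Springs of 8 N per mm stand between it and the carriage that the wheel drives.
- board: Green circuit board on a white carrier, 100 x 80 x 13 mm (80 along the bar's drive), on the holder's black bed 22 mm above the table; origin at the middle of its underside. The bar reaches it after 7 to 33 mm and slides it lightly 4 to 32 mm more to the aluminium stop (its face 246 to 258 mm from the wheel's axis); there the crank gets heavier. 32 N breaks it.
- spare_board: Bystander: another board, in a green clear case, 100 x 80 x 13 mm, on the table; origin under its centre.
- tweezers_a: Bystander: steel tweezers, 130 mm long, 8 mm high, beside the holder; origin under the middle.
- tweezers_b: Bystander: a second pair of tweezers, 130 mm long, on the right of the bench; origin under the middle.
- magnifier: Bystander: magnifying glass lying flat, lens 84 mm across, handle 90 mm; origin under the lens centre.
- parts_jar: Bystander: small jar with a blue cap, 40 mm across, 50 mm high, beside the holder near the wheel; origin under its centre.
- driver: Bystander: orange screwdriver, 170 mm long, 26 mm thick, lying on the left of the bench; origin under its middle.
There are look-alikes about, which are no part of the job. What is shaped like the board but orange or purple is not meant.

How it is judged:
On the way, in this order (a step that is already met when the one before it is completed fails the run):
1. the handle is swung out upright (fold angle above 1.4) (value of joint handle above 1.4 rad), for 0.2 s.
2. with the handle still out (above 1.2), the bar clamps the board with 8 to 26 N (value of joint handle above 1.2 rad and contact force between bar and board between 8 and 26 N), for 0.2 s.
At the end, for the whole second after the job is handed in: The handle is folded flat (fold angle below 0.12 rad), the bar still clamps the board with 8 to 26 N, the board lies flat (within 0.05 rad) and at rest (value of joint handle below 0.12 rad and contact force between bar and board between 8 and 26 N and linear speed of board below 0.01 m/s and angle between board's own z axis and vertical below 0.05 rad); the robot touches nothing.
It fails at once if the board is squeezed with more than 32 N (contact force between bar and board above 32 N).
It fails at once if a bystander is moved by more than 20 mm (distance of any of spare_board, tweezers_a, tweezers_b, magnifier, parts_jar, driver from where it was at the start of the episode above 0.02 m).
It also fails if it takes over 72 s, if anything falls off the work surface, if the arm or the gripper's body presses on something with over 40 N, if the wrist force passes 120 N, or if a joint passes its speed limit or range.

## Robot

A 6-joint arm with a two-finger parallel gripper is mounted at the origin on the work surface. World frame = base frame: x ahead of the robot, y to its left, z up, the work surface at z = 0. Lengths are in m, angles in rad, forces in N, time in s.
With the tool pointing down it reaches from about 0.3 to 0.875 m from the base axis. Payload 6.4 kg.
Tool frame: the origin (TCP) lies on the centre line of the jaws, within the pads' length; the fingertips stand 19 mm ahead of it and the grasp point (between the pads) is the TCP (env.tcp_to_tips is the distance from the TCP to the fingertips, in m); z points along the fingers, y is the direction in which the jaws open and shut (so a half turn about z gives the same grasp; the last joint's range is limited). The gripper opens to 85 mm and grips with 20 to 120 N. Pads are 22 mm wide; open, the fingers measure 114 mm over their backs; the gripper's body (76 mm by 85 mm) begins 54 mm behind the grasp point. The pads swing forward as they close: fully open they stand 13 mm farther back than shut.
Start: joints at [1.051, 0.181, 1.607, -0, 1.354, -0.206], TCP at [0.177, 0.547, 0.25] pointing down, gripper open.
Joint ranges: [-2.99, 2.99], [-0.89, 2.07], [0.3, 2.58], [-1.14, 4.28], [0, 2.63], [-3.12, 3.12]. Speed limits (rad/s): [2.57, 2.57, 3.01, 3.14, 3.14, 3.14].

## Interface

Orientations are given as a 3x3 rotation matrix whose columns are the frame's x, y, z axes.
In Python, from plant import env gives the robot as it stands.
- The arm moves only by the tool servo_tool, never from a script. Its argument "increments" is a list of rows, each a list of 7 numbers: the opening, from 0 (shut) to 1 (fully open), then the shift along the tool's x, y, z in cm, then the turn, a rotation vector about the tool's x, y, z in units of 10 degrees (1.0 is 10 degrees). In form: [[claw, tx, ty, tz, rx, ry, rz], ...]. A call has 1 to 20 rows; each row is the pose to reach, as a shift and turn from the pose commanded when the call began, along the tool's axes at that moment; what a row does not reach only later rows make up. A row lasts 1/8 s, in which the tool goes at most 62.5 mm and 10.7 degrees, less where a joint would pass 70% of its speed; a pose out of reach is approached as far as the arm can. A call with a gripper value outside its range is refused whole. The fingers move at their own pace and stop on an object; the grip force is fixed at half the most. Time passes only in rows, so rows that repeat a pose let the fingers close. It gives the time, the measured TCP pose, the force and the opening at its end, in the units of the state.
- env.read_state(): the state, without advancing time (a new reading comes with each control period).
- env.snapshot(name): name is "scene" or "top"; returns the picture (420x560x3 uint8, red, green, blue); there is no depth.
- env.calibration(name): a dict with "mtx" (3x3 intrinsics, pixels), "R" (3x3) and "t" (3): a world point X has camera coordinates R X + t. Camera axes: x right, y down, z forward; pixel columns grow to the right and rows downward; lengths in m; the calibration is good to about 2 mm. A picture is of the moment at which its call begins. calibration takes no time and is no camera call.
- env.hand_in(): hands the job in, once; it reports no verdict.
Trained networks look in the newest picture that a camera, given by its name, has taken for a name from the list of things; names that differ only in an ending like _2 or _b are one class to them, and where a whole thing is asked for, a point or a joint stands for the part that bears it (a point fixed in the world has none). Each returns a list of dicts, best first, with "conf" (0 to 1); they miss things now and then, are a little off and sometimes report something else, mostly with a low value. They report only what shows in the picture. A call takes as long as a camera call. They do not tell look-alikes from the thing itself.
- env.find_in(camera, query): "bbox" ([left, top, right, bottom] in pixels, round what is visible of it).
- env.regions_of(camera, query): "mask" (420x560 bool, what is visible of it) and "bbox" ([left, top, right, bottom] in pixels, round what is visible of it).
The state is a dict: "time_s": time; "joints": joint angles; "joint_velocities": joint speeds; "joint_efforts": joint torques, N m; "tcp_pos": TCP position; "tool_rot": TCP orientation; "ft_force": force on the tool from outside, world axes, zero at the start; "torque": the same for the moment, N m; "width": opening from 0.0 (shut) to 1.0 (fully open).
Only numpy, scipy, OpenCV 4.12 (cv2) and the standard library are available. Lean on these libraries where they do the work, as an engineer would, in place of code of your own. Each camera call takes 0.05 s, during which the arm holds its last target. There are 200 camera calls.

## Working session

There is one attempt and no reset: what is moved stays moved. The work goes in short steps, Python scripts to look and compute and a tool call to move; the robot and the scene stay as the last step left them, time stands still between calls to the robot, and variables do not carry over. Pictures are saved under pics/ and viewed, about 8 in all and at most 12, crops included, and the job is handed in when it is done.

Besides the shell and the picture viewer there is one more tool, called after "Call:" as name(argument=value, ...) on one line, values as JSON. servo_tool: Moves the arm, as the interface text tells. Its arguments: {"type":"object","properties":{"increments":{"type":"array","items":{"type":"array","items":{"type":"number"}}}},"required":["increments"]}

```bash
mkdir -p pics; ls; cat > h.py <<'E'
import numpy as np, cv2
from plant import env
def ray(cam,uv):
    c=env.calibration(cam);R=np.array(c['R']);t=np.array(c['t']);K=np.array(c['mtx'])
    return -R.T@t, R.T@np.linalg.solve(K,[uv[0],uv[1],1.])
def at_z(cam,uv,z):
    o,d=ray(cam,uv);return o+d*(z-o[2])/d[2]
def proj(cam,X):
    c=env.calibration(cam);p=np.array(c['mtx'])@(np.array(c['R'])@np.array(X)+np.array(c['t']));return p[:2]/p[2]
def save(cam,name,box=None,s=1):
    im=env.snapshot(cam)
    if box: im=im[box[1]:box[3],box[0]:box[2]]
    cv2.imwrite('pics/'+name+'.png',cv2.cvtColor(cv2.resize(im,None,fx=s,fy=s,interpolation=cv2.INTER_CUBIC),cv2.COLOR_RGB2BGR))
E
python3 - <<'E'
from h import *
save('scene','s1');save('top','t1')
for cam in('top','scene'):
  for q in('wheel','knob','handle','bar','board','parts_jar','wheel_hub'):
    try:print(cam,q,[(np.round(d['bbox']).tolist(),round(d['conf'],2)) for d in env.find_in(cam,q)][:4])
    except Exception as e:print(q,e)
  print(ray(cam,(280,210)))
print(env.read_state()['tool_rot'],env.read_state()['time_s'])
a=cv2.imread('pics/s1.png')
E
```

```text
pics
top wheel [([283.0, 197.0, 334.0, 246.0], 0.95), ([262.0, 199.0, 266.0, 233.0], 0.4)]
top knob [([306.0, 207.0, 317.0, 220.0], 0.66)]
top handle [([308.0, 197.0, 321.0, 216.0], 0.7)]
top bar []
top board [([164.0, 265.0, 206.0, 302.0], 0.91), ([225.0, 198.0, 257.0, 237.0], 0.81), ([196.0, 130.0, 242.0, 167.0], 0.73)]
top parts_jar [([284.0, 157.0, 298.0, 173.0], 0.48)]
top wheel_hub [([285.0, 190.0, 339.0, 241.0], 0.89)]
(array([0.29466918, 0.05136111, 1.45511304]), array([ 0.16109099, -0.00117407, -0.98706506]))
scene wheel [([228.0, 204.0, 281.0, 248.0], 0.95)]
scene knob [([74.0, 250.0, 120.0, 314.0], 0.75), ([247.0, 209.0, 255.0, 225.0], 0.56), ([226.0, 197.0, 281.0, 251.0], 0.51)]
scene handle [([250.0, 210.0, 263.0, 240.0], 0.54)]
scene bar [([282.0, 192.0, 307.0, 225.0], 0.58), ([225.0, 205.0, 280.0, 253.0], 0.34)]
scene board [([365.0, 234.0, 402.0, 262.0], 0.9), ([291.0, 184.0, 336.0, 218.0], 0.84), ([295.0, 122.0, 336.0, 151.0], 0.76)]
scene parts_jar [([298.0, 260.0, 311.0, 282.0], 0.77)]
scene wheel_hub [([226.0, 204.0, 279.0, 253.0], 0.89), ([86.0, 292.0, 141.0, 323.0], 0.67)]
(array([ 1.07619339, -0.37249407,  1.18062333]), array([-0.43253158,  0.32155376, -0.84233882]))
[[-9.51174945e-01  3.08652267e-01  4.37438001e-05]
 [ 3.08652269e-01  9.51174944e-01  5.05642045e-05]
 [-2.60012503e-05  6.15970276e-05 -9.99999998e-01]] 0.8
```

```bash
python3 - <<'E'
import cv2
a=cv2.imread('pics/t1.png');b=cv2.imread('pics/s1.png')
cv2.imwrite('pics/t1c.png',cv2.resize(a[110:310,150:410],None,fx=3,fy=3,interpolation=cv2.INTER_CUBIC))
cv2.imwrite('pics/s1c.png',cv2.resize(b[110:310,190:450],None,fx=3,fy=3,interpolation=cv2.INTER_CUBIC))
E
```

```text
(no output)
```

View pics/t1c.png

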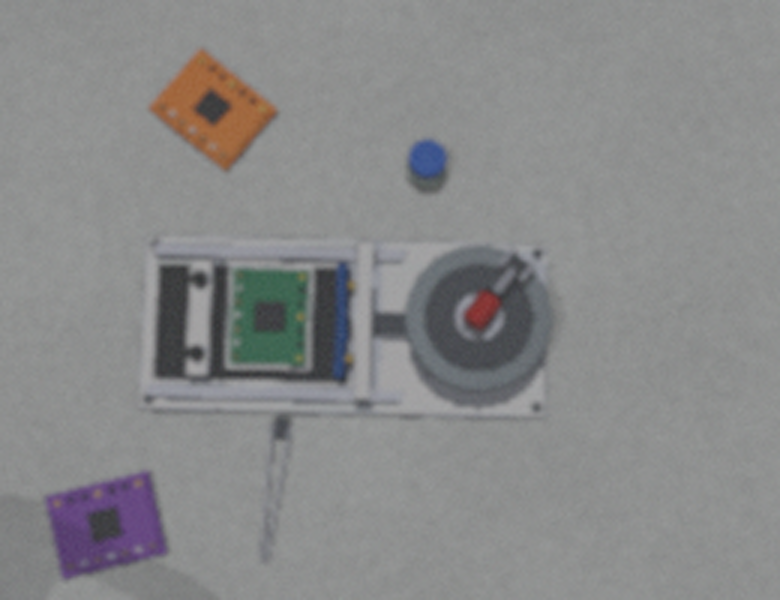

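View pics/s1c.png

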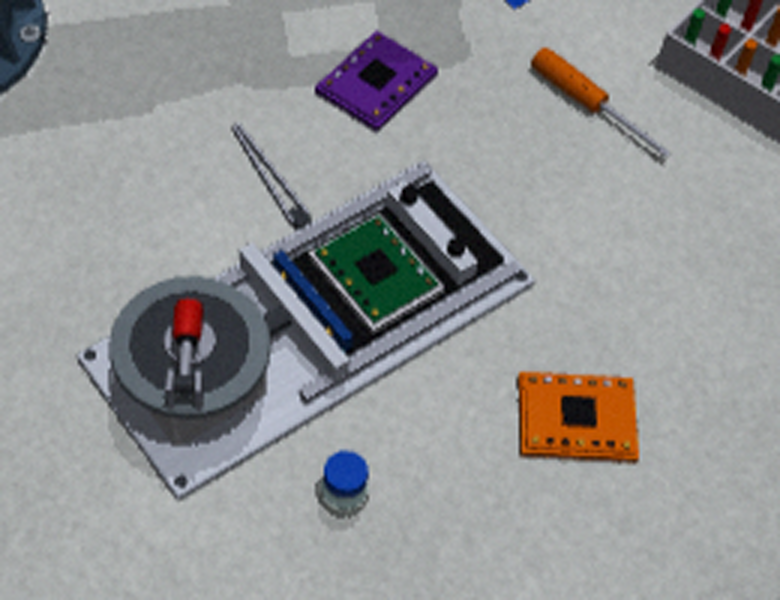

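View pics/t1.png

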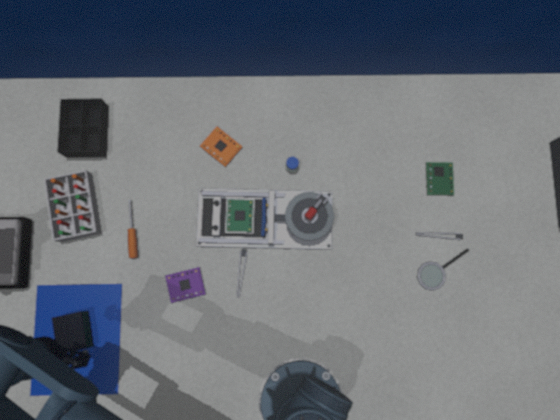

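The top view shows the holder's green board at (240,215). The wheel hub is at about (310,216), the red knob over it, and the hinge at (322,199). The orange board at (221,146) and the purple one at (185,285) are look-alikes, and the green one at (440,178) is the spare. So the board in the holder is the one meant.

```bash
cat >> h.py <<'E'
def tri(a,b):
    (o1,d1),(o2,d2)=ray('top',a),ray('scene',b)
    A=np.stack([d1,-d2],1);s=np.linalg.lstsq(A,o2-o1,rcond=None)[0]
    p,q=o1+d1*s[0],o2+d2*s[1];return (p+q)/2,np.linalg.norm(p-q)
def red(cam,near,r=45,im=None):
    im=env.snapshot(cam) if im is None else im
    h=cv2.cvtColor(im,cv2.COLOR_RGB2HSV);m=((h[...,0]<8)|(h[...,0]>172))&(h[...,1]>130)&(h[...,2]>60)
    y,x=np.nonzero(m);k=np.hypot(x-near[0],y-near[1])<r
    return np.array([x[k].mean(),y[k].mean()]),k.sum()
E
python3 - <<'E'
from h import *
t=cv2.imread('pics/t1.png')[...,::-1].copy();s=cv2.imread('pics/s1.png')[...,::-1].copy()
hub=at_z('top',(309.8,216.3),.082),at_z('scene',(253.3,225),.082);print(hub)
a,b=red('top',(310,212),20,t),red('scene',(252,216),20,s);print(a,b,tri(a[0],b[0]))
print('hinge',at_z('top',(321.7,199.3),.108),at_z('scene',(190+183/3,110+378/3),.108), tri((321.7,199.3),(251,236)))
print('jar',at_z('top',(292.7,162.5),.05),'bar ends',at_z('top',(150+342/3,110+262/3),.046),at_z('top',(150+343/3,110+380/3),.046))
print('holder corners',[at_z('top',(150+u/3,110+v/3),.01)[:2] for u,v in((150,238),(547,243),(547,415),(142,410))])
# gripper rows of camera px sizes
h=hub[0]
for ang in np.arange(-70,-20,5):
    e=h+[.065*np.cos(np.radians(ang)),.065*np.sin(np.radians(ang)),0]
E
```

```text
(array([ 0.49992021, -0.03188097,  0.082     ]), array([ 0.50818583, -0.03376519,  0.082     ]))
(array([310.55737705, 212.50819672]), np.int64(61)) (array([252.28571429, 215.51785714]), np.int64(112)) (array([ 0.50433978, -0.03195859,  0.1203719 ]), np.float64(0.00026959588437916145))
hinge [ 0.54212534 -0.06377674  0.108     ] [ 0.54380488 -0.06403013  0.108     ] (array([ 0.54264481, -0.06369625,  0.10594254]), np.float64(0.0005855784898029626))
jar [0.66109563 0.01120705 0.05      ] bar ends [0.5617317  0.09445351 0.046     ] [0.44973485 0.09469848 0.046     ]
holder corners [array([0.59512081, 0.28135359]), array([ 0.58426425, -0.10393056]), array([ 0.41688527, -0.09849094]), array([0.42820017, 0.28727973])]
```

```bash
cat >> h.py <<'E'
from scipy.spatial.transform import Rotation as Ro
Z=np.array([0,0,1.])
HUB=np.array([.502,-.032,.082])
def rdir(th): return np.array([np.cos(th),np.sin(th),0])
def rot(th,phi):   # tool z tilted phi outward (rad), x inward when phi=0
    r=rdir(th);z=-Z*np.cos(phi)+r*np.sin(phi);y=np.cross(-Z,-r);return np.stack([np.cross(y,z),y,z],1)
def knob(th,al,L=.055): return HUB+rdir(th)*.055+Z*.026+L*(-rdir(th)*np.cos(al)+Z*np.sin(al))
def inc(p,R,s=None):
    s=s or env.read_state();R0=np.array(s['tool_rot'])
    return np.round(np.r_[R0.T@(p-np.array(s['tcp_pos']))*100,Ro.from_matrix(R0.T@R).as_rotvec()*18/np.pi],2).tolist()
E
python3 - <<'E'
from h import *
th=np.radians(-38)
R=rot(th,np.radians(45))
k=knob(th,.1);print(k)
print(inc(k-.08*R[:,2],R)); print(env.read_state()['ft_force'],env.read_state()['width'])
b=(150+212/3,110+320/3);print('stop',at_z('top',b,.035))
E
```

```text
[ 0.50221652 -0.03216917  0.11349084]
[-43.45, -43.13, 8.02, 0.79, -4.45, 1.9]
[-0.61471211 -0.09163617  0.02945941] 0.9972712603865667
stop [0.50995982 0.21814166 0.035     ]
```

Call:
servo_tool(increments=[[0.7, -43.5, -43.1, 3.0, 0.79, -4.45, 1.9], [0.7, -43.5, -43.1, 3.0, 0.79, -4.45, 1.9], [0.7, -43.5, -43.1, 3.0, 0.79, -4.45, 1.9], [0.7, -43.5, -43.1, 3.0, 0.79, -4.45, 1.9], [0.7, -43.5, -43.1, 3.0, 0.79, -4.45, 1.9], [0.7, -43.5, -43.1, 3.0, 0.79, -4.45, 1.9], [0.7, -43.5, -43.1, 3.0, 0.79, -4.45, 1.9], [0.7, -43.5, -43.1, 3.0, 0.79, -4.45, 1.9], [0.7, -43.5, -43.1, 3.0, 0.79, -4.45, 1.9], [0.7, -43.5, -43.1, 3.0, 0.79, -4.45, 1.9], [0.7, -43.5, -43.1, 8.0, 0.79, -4.45, 1.9], [0.7, -43.5, -43.1, 8.0, 0.79, -4.45, 1.9], [0.7, -43.5, -43.1, 8.0, 0.79, -4.45, 1.9], [0.7, -43.5, -43.1, 8.0, 0.79, -4.45, 1.9]])

```text
time_s: 2.55
tcp_pos: [0.4594, 0.0038, 0.1725]
tool_rot: [[-0.556, 0.614, 0.56], [0.434, 0.789, -0.435], [-0.709, 0.002, -0.705]]
ft_force: [0.1, 0.2, 0.8]
width: 0.702
```

```bash
python3 - <<'E'
from h import *
th=np.radians(-38)
R=rot(th,np.radians(45))
k=knob(th,.1)
s=env.read_state();print(s['time_s'],s['tcp_pos'],s['ft_force'],s['width'])
print(inc(k,R))
a,b=red('top',(310,212),20),red('scene',(252,216),20);print(a,b)
save('scene','s2',(190,150,350,270),4)
E
```

```text
2.55 [0.459374   0.00377027 0.17253062] [0.11641483 0.16618426 0.79973105] 0.7024048928854764
[0.24, -0.21, 8.13, 0.01, 0.01, 0.0]
(array([310.34328358, 212.71641791]), np.int64(67)) (array([252.32743363, 215.47787611]), np.int64(113))
```

View pics/s2.png

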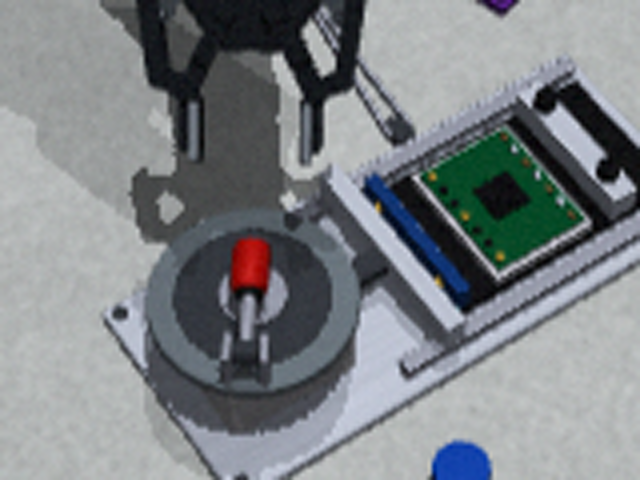

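The gripper is lined up with the handle, and the knob at crop (250,262) lies between the fingers' line of approach. I'll move in and close.

Call:
servo_tool(increments=[[0.7, 0.1, -0.1, 3, 0, 0, 0], [0.7, 0.2, -0.2, 5.5, 0, 0, 0], [0.7, 0.2, -0.2, 7.5, 0, 0, 0], [0.6, 0.2, -0.2, 8.1, 0, 0, 0], [0.4, 0.2, -0.2, 8.1, 0, 0, 0], [0.2, 0.2, -0.2, 8.1, 0, 0, 0], [0, 0.2, -0.2, 8.1, 0, 0, 0], [0, 0.2, -0.2, 8.1, 0, 0, 0], [0, 0.2, -0.2, 8.1, 0, 0, 0], [0, 0.2, -0.2, 8.1, 0, 0, 0]])

```text
time_s: 3.95
tcp_pos: [0.5023, -0.0307, 0.131]
tool_rot: [[-0.575, 0.611, 0.544], [0.448, 0.792, -0.416], [-0.685, 0.005, -0.729]]
ft_force: [4.1, 11.5, -0.9]
width: 0.248
```

```bash
python3 - <<'E'
from h import *
th=np.radians(-38)
s=env.read_state();print(s['time_s'],s['tcp_pos'],s['ft_force'],s['width'],s['torque'])
for i,al in enumerate(np.linspace(.1,1.62,17)):
    ph=np.radians(45)-(al-.1)*.85
    print(np.round(al,2),inc(knob(th,al)-knob(th,.1)+s['tcp_pos'],rot(th,ph)@rot(th,np.radians(45)).T@s['tool_rot']))
E
```

```text
3.95 [ 0.50226992 -0.03069525  0.13101095] [ 4.07027986 11.50427071 -0.91186232] 0.24776867936334154 [ 1.60846645 -0.16307623  1.1824133 ]
0.1 [0.0, 0.0, 0.0, -0.0, 0.0, 0.0]
0.2 [-0.41, 0.0, -0.32, -0.0, 0.46, 0.0]
0.29 [-0.85, 0.0, -0.61, -0.0, 0.93, 0.01]
0.38 [-1.31, 0.01, -0.85, -0.0, 1.39, 0.01]
0.48 [-1.8, 0.01, -1.04, -0.0, 1.85, 0.01]
0.57 [-2.3, 0.01, -1.19, -0.0, 2.31, 0.02]
0.67 [-2.81, 0.01, -1.29, -0.0, 2.78, 0.02]
0.76 [-3.33, 0.01, -1.34, -0.0, 3.24, 0.02]
0.86 [-3.85, 0.01, -1.35, -0.0, 3.7, 0.03]
0.96 [-4.37, 0.01, -1.3, -0.0, 4.16, 0.03]
1.05 [-4.88, 0.01, -1.2, -0.0, 4.63, 0.04]
1.14 [-5.39, 0.0, -1.06, -0.0, 5.09, 0.04]
1.24 [-5.87, 0.0, -0.87, -0.0, 5.55, 0.04]
1.34 [-6.34, 0.0, -0.63, -0.0, 6.01, 0.05]
1.43 [-6.78, -0.0, -0.35, -0.0, 6.48, 0.05]
1.52 [-7.19, -0.0, -0.03, -0.0, 6.94, 0.05]
1.62 [-7.57, -0.01, 0.33, -0.0, 7.4, 0.06]
```

```bash
python3 - <<'E'
from h import *
s=env.read_state();print(np.round(s['joints'],3),np.round(s['joint_velocities'],3),np.round(s['joint_efforts'],1))
print('proj tcp',proj('top',s['tcp_pos']),proj('scene',s['tcp_pos']))
a,b=red('top',(310,212),20),red('scene',(252,216),20);print(a,b)
save('scene','s3',(190,150,350,270),4)
E
```

```text
[-7.100e-02 -2.000e-03  2.288e+00 -1.136e+00  4.270e-01 -1.800e-02] [ 0.001  0.001  0.    -0.001 -0.    -0.002] [ -5.4 -26.7 -25.4  -1.9   3.2  -0.1]
proj tcp [310.38026741 212.68357919] [252.08774585 212.36219851]
(array([310.2       , 212.75384615]), np.int64(65)) (array([251.56862745, 215.3627451 ]), np.int64(102))
```

View pics/s3.png

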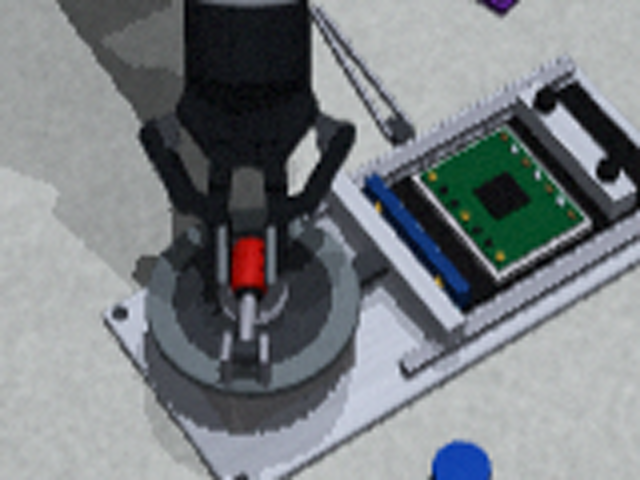

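Joint 4 is at its limit of -1.14, so at a 45° tilt the tool stopped 18 mm too high, and only the fingertips hold the knob. I'll release, tilt less (25°) and grip again.

```bash
python3 - <<'E'
from h import *
th=np.radians(-38); k=knob(th,.1); R=rot(th,np.radians(25))
print(inc(np.array(env.read_state()['tcp_pos'])+.05*Z,R)); print(inc(k,R))
E
```

```text
[-3.42, 0.03, -3.64, 0.04, 1.82, 0.01]
[1.14, -0.13, 1.34, 0.04, 1.82, 0.01]
```

Call:
servo_tool(increments=[[0.7, 0, 0, 0, 0, 0, 0], [0.7, 0, 0, 0, 0, 0, 0], [0.7, -1.4, 0, -1.4, 0, 0, 0], [0.7, -3.4, 0, -3.6, 0, 0.9, 0], [0.7, -3.4, 0, -3.6, 0, 1.8, 0], [0.7, -3.4, 0, -3.6, 0, 1.8, 0], [0.7, -3.4, 0, -3.6, 0, 1.8, 0]])

```text
time_s: 4.97
tcp_pos: [0.5026, -0.035, 0.1817]
tool_rot: [[-0.71, 0.618, 0.338], [0.559, 0.786, -0.264], [-0.429, 0.002, -0.903]]
ft_force: [0.5, -0.2, 0.4]
width: 0.696
```

```bash
python3 - <<'E'
from h import *
th=np.radians(-38); k=knob(th,.1); R=rot(th,np.radians(25))
s=env.read_state();print(s['tcp_pos'],np.round(s['joints'],3),np.array(s['tool_rot'])[:,2])
print(inc(k,R))
a,b=red('top',(310,212),20),red('scene',(252,216),20);print(a,b)
print('k',proj('top',k),proj('scene',k))
E
```

```text
[ 0.50263296 -0.03498336  0.18172976] [-0.186 -0.098  2.109 -0.292  0.752 -0.915] [ 0.33796901 -0.26392618 -0.90339356]
[3.11, 0.18, 6.08, 0.0, 0.04, -0.02]
(array([nan, nan]), np.int64(0)) (array([252.1754386 , 215.43859649]), np.int64(114))
k [310.55100437 213.71034988] [251.90249739 216.44388792]h.py:22: RuntimeWarning: Mean of empty slice.
  return np.array([x[k].mean(),y[k].mean()]),k.sum()
  ret = ret.dtype.type(ret / rcount)
```

Call:
servo_tool(increments=[[0.7, 1, 0.1, 2, 0, 0, 0], [0.7, 2, 0.2, 4, 0, 0, 0], [0.7, 2.8, 0.2, 5.5, 0, 0, 0], [0.6, 3.1, 0.2, 6.1, 0, 0, 0], [0.4, 3.1, 0.2, 6.1, 0, 0, 0], [0.2, 3.1, 0.2, 6.1, 0, 0, 0], [0, 3.1, 0.2, 6.1, 0, 0, 0], [0, 3.1, 0.2, 6.1, 0, 0, 0], [0, 3.1, 0.2, 6.1, 0, 0, 0], [0, 3.1, 0.2, 6.1, 0, 0, 0]])

```text
time_s: 6.32
tcp_pos: [0.5011, -0.0294, 0.112]
tool_rot: [[-0.713, 0.615, 0.337], [0.558, 0.788, -0.26], [-0.426, 0.003, -0.905]]
ft_force: [1.6, 9.9, -0.7]
width: 0.269
```

```bash
python3 - <<'E'
from h import *
th=np.radians(-38); k=knob(th,.1)
s=env.read_state();print(s['tcp_pos'],k,np.round(s['joints'],3),s['ft_force'],s['torque'])
for i,al in enumerate(np.linspace(.1,1.66,18)):
    ph=np.radians(25)-(al-.1)*.6
    print(np.round(al,2),inc(knob(th,al)-knob(th,.1)+s['tcp_pos'],rot(th,ph)@rot(th,np.radians(25)).T@s['tool_rot']))
E
```

```text
[ 0.50112094 -0.02939753  0.11197998] [ 0.50221652 -0.03216917  0.11349084] [-0.176  0.036  2.154 -0.364  0.588 -0.816] [ 1.58766719  9.94312089 -0.69525744] [1.520142   0.12454918 0.54321783]
0.1 [0.0, 0.0, 0.0, -0.0, 0.0, 0.0]
0.19 [-0.28, 0.0, -0.42, 0.0, 0.32, 0.0]
0.28 [-0.6, 0.0, -0.81, 0.0, 0.63, 0.0]
0.38 [-0.95, 0.0, -1.18, 0.0, 0.95, 0.0]
0.47 [-1.33, 0.0, -1.5, 0.0, 1.26, 0.0]
0.56 [-1.74, 0.01, -1.8, 0.0, 1.58, 0.0]
0.65 [-2.18, 0.01, -2.05, 0.0, 1.89, 0.0]
0.74 [-2.63, 0.01, -2.26, 0.0, 2.21, 0.01]
0.83 [-3.11, 0.01, -2.43, 0.0, 2.52, 0.01]
0.93 [-3.6, 0.01, -2.56, 0.0, 2.84, 0.01]
1.02 [-4.1, 0.01, -2.64, 0.0, 3.15, 0.01]
1.11 [-4.6, 0.01, -2.67, 0.0, 3.47, 0.01]
1.2 [-5.1, 0.01, -2.66, 0.0, 3.79, 0.01]
1.29 [-5.61, 0.01, -2.6, 0.0, 4.1, 0.01]
1.38 [-6.1, 0.01, -2.5, 0.0, 4.42, 0.01]
1.48 [-6.58, 0.01, -2.35, 0.0, 4.73, 0.01]
1.57 [-7.05, 0.01, -2.15, 0.0, 5.05, 0.01]
1.66 [-7.49, 0.01, -1.92, 0.0, 5.36, 0.01]
```

Call:
servo_tool(increments=[[0, -0.3, 0.1, -0.4, 0, 0.3, 0], [0, -0.6, 0.1, -0.8, 0, 0.6, 0], [0, -0.95, 0.1, -1.2, 0, 0.95, 0], [0, -1.3, 0.1, -1.5, 0, 1.25, 0], [0, -1.75, 0.1, -1.8, 0, 1.6, 0], [0, -2.2, 0.1, -2.05, 0, 1.9, 0], [0, -2.6, 0.1, -2.25, 0, 2.2, 0], [0, -3.1, 0.1, -2.4, 0, 2.5, 0], [0, -3.6, 0.1, -2.55, 0, 2.85, 0], [0, -4.1, 0.1, -2.65, 0, 3.15, 0]])

```text
time_s: 7.58
tcp_pos: [0.5193, -0.0433, 0.1526]
tool_rot: [[-0.783, 0.615, -0.094], [0.611, 0.788, 0.073], [0.119, -0.0, -0.993]]
ft_force: [-7.1, 9.3, -0.5]
width: 0.263
```

```bash
python3 - <<'E'
from h import *
s=env.read_state();print(s['tcp_pos'],knob(np.radians(-38),1.02),np.round(s['joints'],3),s['ft_force'],s['torque'])
save('scene','s4',(190,150,350,270),4)
E
```

```text
[ 0.51927454 -0.04331254  0.15259606] [ 0.5226576  -0.04813949  0.15486594] [-0.334  0.24   1.752  0.04   1.263 -1.256] [-7.08766535  9.29488581 -0.48205043] [ 1.60890223  1.33632927 -0.05087483]
```

View pics/s4.png

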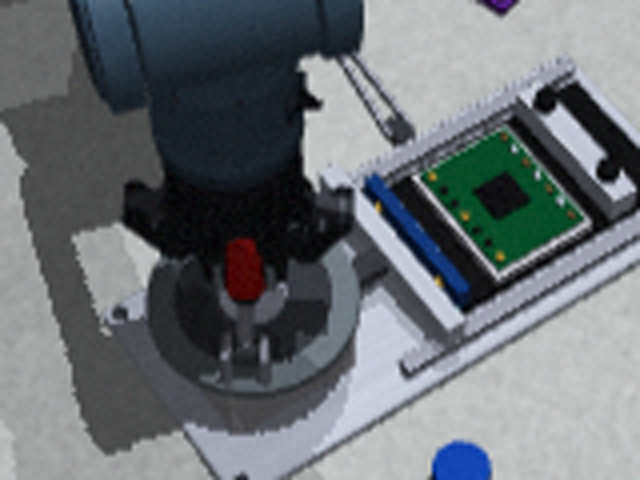

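The handle is partway up and still gripped. I'll continue the arc.

```bash
python3 - <<'E'
from h import *
th=np.radians(-38); s=env.read_state(); s=dict(s)
R0=rot(th,np.radians(25)-(1.02-.1)*.6)
s['tool_rot']=R0; s['tcp_pos']=knob(th,1.02)
for al in np.linspace(1.02,1.70,8)[1:]:
    ph=np.radians(25)-(al-.1)*.6
    print(np.round(al,2),inc(knob(th,al),rot(th,ph),s))
E
```

```text
1.12 [-0.44, -0.0, -0.31, 0.0, 0.33, -0.0]
1.21 [-0.9, -0.0, -0.58, 0.0, 0.67, -0.0]
1.31 [-1.39, -0.0, -0.79, -0.0, 1.0, 0.0]
1.41 [-1.89, 0.0, -0.97, -0.0, 1.34, -0.0]
1.51 [-2.41, -0.0, -1.09, 0.0, 1.67, 0.0]
1.6 [-2.94, -0.0, -1.16, 0.0, 2.0, -0.0]
1.7 [-3.47, -0.0, -1.18, -0.0, 2.34, -0.0]
```

Call:
servo_tool(increments=[[0, -0.45, 0, -0.3, 0, 0.3, 0], [0, -0.9, 0, -0.55, 0, 0.6, 0], [0, -1.4, 0, -0.75, 0, 0.9, 0], [0, -1.9, 0, -0.95, 0, 1.1, 0], [0, -2.4, 0, -1.05, 0, 1.3, 0], [0, -2.95, 0, -1.1, 0, 1.4, 0], [0, -3.4, 0, -1.1, 0, 1.4, 0], [0, -3.6, 0, -1.1, 0, 1.4, 0], [0, -3.6, 0, -1.1, 0, 1.4, 0]])

```text
time_s: 8.75
tcp_pos: [0.5472, -0.0649, 0.1614]
tool_rot: [[-0.736, 0.614, -0.283], [0.574, 0.789, 0.22], [0.359, -0.0, -0.933]]
ft_force: [-13.9, 12.3, 14.1]
width: 0.266
```

```bash
python3 - <<'E'
from h import *
s=env.read_state();print(s['tcp_pos'],knob(np.radians(-38),1.57),np.round(s['joints'],3),s['ft_force'],s['torque'],s['tool_rot'][:,2])
save('scene','s5',(190,150,350,270),4)
E
```

```text
[ 0.54715328 -0.06493038  0.16135046] [ 0.54530608 -0.06583442  0.16299998] [-0.388  0.442  1.504  0.097  1.55  -1.316] [-13.87329466  12.30058777  14.05909617] [ 2.41819182  2.7816883  -0.04794376] [-0.28344755  0.22012827 -0.93338151]
```

View pics/s5.png

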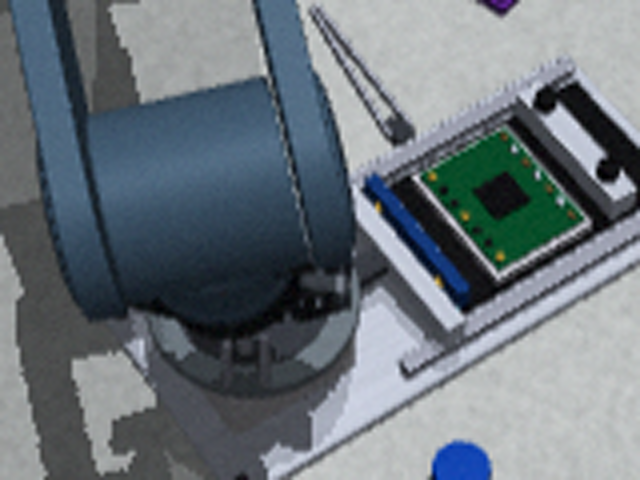

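```bash
cat >> h.py <<'E'
HUB=np.array([.503,-.0305,.082])
E
python3 - <<'E'
from h import *
th=np.radians(-38)
print(inc(knob(th,1.571),rot(th,0)), knob(th,1.571))
E
```

```text
[0.15, -0.01, -0.12, -0.0, -2.1, 0.01] [ 0.54634942 -0.06436828  0.163     ]
```

Call:
servo_tool(increments=[[0.6, 0, 0, 0, 0, 0, 0], [0.6, 0, 0, 0, 0, 0, 0], [0.6, 0.4, 0, 0, 0, -1, 0], [0.6, 0.4, 0, 0, 0, -2.1, 0], [0.6, 0.4, 0, 0, 0, -2.1, 0], [0.6, 0.4, 0, 0, 0, -2.1, 0]])

```text
time_s: 9.55
tcp_pos: [0.5486, -0.0669, 0.1621]
tool_rot: [[-0.788, 0.616, 0.009], [0.616, 0.788, -0.007], [-0.011, 0.0, -1.0]]
ft_force: [1.0, 0.3, 0.2]
width: 0.602
```

```bash
python3 - <<'E'
from h import *
th=np.radians(-38)
s=env.read_state();print(s['tcp_pos'],s['ft_force'],s['width'])
print(inc(knob(th,1.571),rot(th,0)), knob(th,1.571))
m=env.regions_of('scene','knob');print([(d['bbox'],d['conf']) for d in m][:3])
print(red('scene',proj('scene',knob(th,1.571)),15),proj('scene',knob(th,1.571)))
E
```

```text
[ 0.54864702 -0.0669451   0.16214207] [0.99026132 0.30634673 0.21786126] 0.6024752829310804
[0.34, 0.06, -0.09, 0.0, 0.06, -0.0] [ 0.54634942 -0.06436828  0.163     ]
[]
(array([249.74782609, 225.56521739]), np.int64(115)) [250.40450434 225.13054318]
```

Call:
servo_tool(increments=[[0.6, 0.3, 0.05, 0, 0, 0, 0], [0.4, 0.3, 0.05, 0, 0, 0, 0], [0.2, 0.3, 0.05, 0, 0, 0, 0], [0, 0.3, 0.05, 0, 0, 0, 0], [0, 0.3, 0.05, 0, 0, 0, 0], [0, 0.3, 0.05, 0, 0, 0, 0]])

```text
time_s: 10.4
tcp_pos: [0.5459, -0.0641, 0.1611]
tool_rot: [[-0.788, 0.616, 0.01], [0.616, 0.788, -0.007], [-0.012, 0.0, -1.0]]
ft_force: [1.0, 1.1, -1.0]
width: 0.263
```

```bash
cat >> h.py <<'E'
def cmd(th): return HUB+rdir(th)*.055
def status():
    s=env.read_state();p=np.array(s['tcp_pos'])-HUB;th=np.arctan2(p[1],p[0]);f=np.array(s['ft_force'])
    cw=np.array([np.sin(th),-np.cos(th),0])
    print('t',s['time_s'],'th',round(np.degrees(th),1),'rad',round(np.hypot(*p[:2])*1e3,1),'z',round(s['tcp_pos'][2],4),'resist',round(-f@cw,2),'frad',round(f@rdir(th),2),'fz',round(f[2],2),'w',round(s['width'],3),'j',np.round(s['joints'],2))
    return s
def arc(c0,th0,dths,R):  # increments from commanded pos c0, to circle points
    for d in dths:
        print(round(np.degrees(d),1),np.round(R.T@(cmd(th0-d)-c0)*100,2).tolist())
E
python3 - <<'E'
from h import *
s=status();print(s['tcp_pos'])
th=np.radians(-38)
R=np.array(s['tool_rot']);c=np.array(s['tcp_pos'])
arc(cmd(th),th,np.radians(np.arange(5,105,5)),R)
E
```

```text
t 10.4 th -38.1 rad 54.5 z 0.1611 resist 1.5 frad 0.05 fz -1.02 w 0.263 j [-0.33  0.22  1.76 -0.    1.16 -1.24]
[ 0.54589818 -0.06408753  0.16113893]
5.0 [0.02, -0.48, -0.0]
10.0 [0.08, -0.96, -0.0]
15.0 [0.19, -1.42, -0.0]
20.0 [0.33, -1.88, -0.0]
25.0 [0.51, -2.32, -0.01]
30.0 [0.74, -2.75, -0.01]
35.0 [0.99, -3.15, -0.01]
40.0 [1.29, -3.54, -0.02]
45.0 [1.61, -3.89, -0.02]
50.0 [1.96, -4.21, -0.02]
55.0 [2.34, -4.51, -0.03]
60.0 [2.75, -4.76, -0.03]
65.0 [3.17, -4.99, -0.04]
70.0 [3.62, -5.17, -0.04]
75.0 [4.08, -5.31, -0.05]
80.0 [4.54, -5.42, -0.06]
85.0 [5.02, -5.48, -0.06]
90.0 [5.5, -5.5, -0.07]
95.0 [5.98, -5.48, -0.07]
100.0 [6.45, -5.42, -0.08]
```

Call:
servo_tool(increments=[[0, 0.02, -0.5, 0, 0, 0, 0], [0, 0.1, -1.0, 0, 0, 0, 0], [0, 0.2, -1.4, 0, 0, 0, 0], [0, 0.33, -1.9, 0, 0, 0, 0], [0, 0.5, -2.3, 0, 0, 0, 0], [0, 0.75, -2.75, 0, 0, 0, 0], [0, 1.0, -3.15, 0, 0, 0, 0], [0, 1.3, -3.55, 0, 0, 0, 0], [0, 1.6, -3.9, 0, 0, 0, 0], [0, 1.95, -4.2, 0, 0, 0, 0], [0, 2.75, -4.75, 0, 0, 0, 0], [0, 3.6, -5.15, 0, 0, 0, 0], [0, 4.55, -5.4, 0, 0, 0, 0], [0, 5.5, -5.5, 0, 0, 0, 0], [0, 5.5, -5.5, 0, 0, 0, 0], [0, 5.5, -5.5, 0, 0, 0, 0]])

```text
time_s: 12.4
tcp_pos: [0.4689, -0.0734, 0.161]
tool_rot: [[-0.788, 0.616, 0.01], [0.616, 0.788, -0.007], [-0.012, 0.001, -1.0]]
ft_force: [2.0, 4.2, 4.1]
width: 0.264
```

```bash
python3 - <<'E'
from h import *
s=status();print(s['tcp_pos'],cmd(np.radians(-128)))
th=np.radians(-128)
R=np.array(s['tool_rot'])
arc(cmd(th),th,np.radians(np.arange(10,105,10)),R)
save('top','t6')
for q in ('bar','board'): print(q,[(np.round(d['bbox']).tolist(),round(d['conf'],2)) for d in env.find_in('top',q)])
E
```

```text
t 12.4 th -128.5 rad 54.8 z 0.161 resist -1.06 frad -4.57 fz 4.09 w 0.264 j [-0.4   0.05  1.94 -0.    1.13 -1.31]
[ 0.46885054 -0.07340682  0.16098808] [ 0.46913862 -0.07384059  0.082     ]
10.0 [0.96, 0.08, -0.01]
20.0 [1.88, 0.33, -0.02]
30.0 [2.75, 0.74, -0.03]
40.0 [3.54, 1.29, -0.04]
50.0 [4.21, 1.96, -0.05]
60.0 [4.76, 2.75, -0.05]
70.0 [5.17, 3.62, -0.06]
80.0 [5.42, 4.54, -0.06]
90.0 [5.5, 5.5, -0.06]
100.0 [5.42, 6.45, -0.06]
bar [([425.0, 162.0, 453.0, 193.0], 0.46), ([256.0, 200.0, 262.0, 233.0], 0.43)]
board [([166.0, 263.0, 203.0, 301.0], 0.96), ([227.0, 198.0, 252.0, 236.0], 0.78), ([198.0, 128.0, 244.0, 166.0], 0.72), ([239.0, 252.0, 247.0, 298.0], 0.69)]
```

```bash
cat >> h.py <<'E'
def prof(im):  # along drive: blue bar centre, green extents (world y on z plane), top image rgb
    h=cv2.cvtColor(im,cv2.COLOR_RGB2HSV);o={}
    for n,lo,hi,z in(('blue',100,125,.046),('green',45,88,.035)):
        m=(h[...,0]>=lo)&(h[...,0]<=hi)&(h[...,1]>(120 if n=='blue' else 90));m[:196]=0;m[239:]=0;m[:,:200]=0;m[:,275:]=0
        y,x=np.nonzero(m);ys=[at_z('top',(u,v),z)[1]-HUB[1] for u,v in zip(x,y)]
        o[n]=(len(ys),np.round(np.mean(ys)*1e3,1),np.round(np.percentile(ys,[3,97])*1e3,1)) if len(ys) else None
    return o
E
python3 - <<'E'
from h import *
for n in('t1','t6'): 
    im=cv2.imread(f'pics/{n}.png')[...,::-1].copy();print(n,prof(im))
    print(im[205,200:272].mean(1).astype(int).tolist())
print([round((at_z('top',(u,205),.035)[1]-HUB[1])*1e3) for u in(200,220,240,260)])
E
```

```text
t1 {'blue': (63, np.float64(127.8), array([125.1, 131.6])), 'green': (345, np.float64(194.6), array([168.5, 219.4]))}
[162, 156, 130, 89, 61, 60, 57, 62, 63, 65, 63, 63, 87, 120, 129, 109, 88, 88, 117, 135, 127, 88, 61, 55, 60, 87, 124, 127, 115, 109, 107, 90, 80, 80, 83, 82, 81, 81, 83, 83, 82, 81, 79, 82, 84, 84, 82, 83, 80, 74, 76, 77, 104, 130, 117, 83, 64, 65, 58, 62, 56, 66, 73, 83, 77, 77, 90, 109, 129, 147, 158, 163]
t6 {'blue': (60, np.float64(143.3), array([139.2, 145.6])), 'green': (296, np.float64(195.4), array([171.1, 219.4]))}
[171, 166, 141, 99, 71, 65, 68, 66, 70, 71, 66, 70, 95, 130, 140, 118, 101, 96, 123, 145, 133, 96, 66, 68, 63, 95, 132, 137, 123, 121, 113, 100, 89, 88, 88, 90, 88, 92, 89, 89, 87, 87, 91, 90, 86, 87, 90, 89, 85, 84, 86, 86, 113, 137, 129, 91, 75, 80, 85, 92, 96, 102, 120, 149, 167, 173, 170, 164, 146, 144, 154, 163]
[307, 251, 194, 137]
```

Call:
servo_tool(increments=[[0, 0.5, 0.02, 0, 0, 0, 0], [0, 0.96, 0.08, 0, 0, 0, 0], [0, 1.42, 0.19, 0, 0, 0, 0], [0, 1.88, 0.33, -0.02, 0, 0, 0], [0, 2.32, 0.51, -0.02, 0, 0, 0], [0, 2.75, 0.74, -0.03, 0, 0, 0], [0, 3.15, 1.0, -0.03, 0, 0, 0], [0, 3.54, 1.29, -0.04, 0, 0, 0], [0, 3.89, 1.61, -0.04, 0, 0, 0], [0, 4.21, 1.96, -0.05, 0, 0, 0], [0, 4.51, 2.34, -0.05, 0, 0, 0]])

```text
time_s: 13.92
tcp_pos: [0.4478, -0.0295, 0.161]
tool_rot: [[-0.788, 0.616, 0.01], [0.616, 0.788, -0.012], [-0.015, -0.003, -1.0]]
ft_force: [0.8, -6.0, 3.5]
width: 0.264
```

```bash
python3 - <<'E'
from h import *
s=status()
th=np.radians(-183)
arc(cmd(th),th,np.radians(np.arange(5,105,5)),np.array(s['tool_rot']))
im=env.snapshot('top');print(prof(im));print(im[205,200:272].mean(1).astype(int).tolist())
status()
E
```

```text
t 13.925 th 179.0 rad 55.2 z 0.161 resist 6.02 frad -0.9 fz 3.51 w 0.264 j [-0.33 -0.01  2.   -0.01  1.13 -1.23]
5.0 [0.26, 0.4, -0.01]
10.0 [0.48, 0.83, -0.01]
15.0 [0.66, 1.27, -0.01]
20.0 [0.81, 1.73, -0.02]
25.0 [0.91, 2.2, -0.02]
30.0 [0.97, 2.68, -0.02]
35.0 [1.0, 3.15, -0.03]
40.0 [0.97, 3.63, -0.03]
45.0 [0.91, 4.11, -0.03]
50.0 [0.81, 4.58, -0.03]
55.0 [0.66, 5.04, -0.03]
60.0 [0.48, 5.48, -0.03]
65.0 [0.26, 5.9, -0.02]
70.0 [0.0, 6.31, -0.02]
75.0 [-0.29, 6.69, -0.02]
80.0 [-0.62, 7.04, -0.01]
85.0 [-0.97, 7.37, -0.01]
90.0 [-1.35, 7.66, -0.01]
95.0 [-1.75, 7.92, -0.0]
100.0 [-2.18, 8.14, 0.0]
{'blue': (44, np.float64(151.1), array([147.9, 154. ])), 'green': (343, np.float64(195.8), array([171.1, 219.4]))}
[169, 165, 140, 93, 66, 66, 67, 70, 67, 61, 64, 68, 91, 129, 137, 120, 96, 98, 123, 142, 129, 94, 65, 59, 75, 106, 128, 129, 128, 123, 104, 91, 85, 86, 88, 88, 86, 89, 89, 89, 86, 87, 83, 87, 85, 85, 84, 87, 88, 82, 84, 105, 133, 130, 105, 82, 82, 91, 98, 115, 145, 165, 171, 169, 161, 130, 105, 129, 156, 167, 169, 167]
t 13.975 th 178.3 rad 55.2 z 0.161 resist 3.79 frad -1.26 fz 3.63 w 0.267 j [-0.32 -0.01  2.   -0.01  1.13 -1.23]
```

Call:
servo_tool(increments=[[0, 0.26, 0.4, 0, 0, 0, 0], [0, 0.48, 0.83, 0, 0, 0, 0], [0, 0.66, 1.27, 0, 0, 0, 0], [0, 0.81, 1.73, 0, 0, 0, 0]])

```text
time_s: 14.48
tcp_pos: [0.4515, -0.0105, 0.161]
tool_rot: [[-0.788, 0.616, 0.008], [0.616, 0.788, -0.011], [-0.013, -0.004, -1.0]]
ft_force: [-3.3, -6.3, 8.0]
width: 0.263
```

Call:
servo_tool(increments=[[0, 0.1, 0.47, 0, 0, 0, 0], [0, 0.16, 0.95, 0, 0, 0, 0], [0, 0.19, 1.42, 0, 0, 0, 0]])

```text
time_s: 14.85
tcp_pos: [0.4584, 0.0022, 0.1609]
tool_rot: [[-0.788, 0.616, 0.007], [0.616, 0.788, -0.01], [-0.012, -0.004, -1.0]]
ft_force: [-4.7, -4.1, 9.5]
width: 0.267
```

```bash
python3 - <<'E'
from h import *
s=status()
th=np.radians(-218)
arc(cmd(th),th,np.radians(np.arange(2.5,55,2.5)),np.array(s['tool_rot']))
im=env.snapshot('top');print(prof(im));print(im[205,210:272].mean(1).astype(int).tolist())
status()
E
```

```text
t 14.85 th 143.7 rad 55.3 z 0.1609 resist 6.1 frad 1.35 fz 9.45 w 0.267 j [-0.25  0.02  1.98 -0.01  1.13 -1.15]
2.5 [-0.01, 0.24, -0.0]
5.0 [-0.02, 0.48, -0.0]
7.5 [-0.05, 0.72, -0.0]
10.0 [-0.08, 0.96, -0.0]
12.5 [-0.13, 1.19, -0.0]
15.0 [-0.19, 1.42, -0.0]
17.5 [-0.25, 1.65, -0.0]
20.0 [-0.33, 1.88, -0.0]
22.5 [-0.42, 2.1, -0.0]
25.0 [-0.52, 2.32, -0.0]
27.5 [-0.62, 2.54, -0.0]
30.0 [-0.74, 2.75, -0.0]
32.5 [-0.86, 2.96, -0.0]
35.0 [-0.99, 3.15, -0.0]
37.5 [-1.14, 3.35, 0.0]
40.0 [-1.29, 3.54, 0.0]
42.5 [-1.45, 3.72, 0.0]
45.0 [-1.61, 3.89, 0.0]
47.5 [-1.78, 4.05, 0.01]
50.0 [-1.97, 4.21, 0.01]
52.5 [-2.15, 4.36, 0.01]
{'blue': (61, np.float64(156.8), array([153.5, 160.2])), 'green': (377, np.float64(201.3), array([176.8, 225.1]))}
[68, 70, 93, 128, 136, 117, 95, 96, 123, 142, 129, 92, 82, 112, 129, 125, 129, 122, 101, 87, 85, 88, 88, 85, 87, 87, 86, 85, 83, 85, 86, 83, 86, 86, 89, 84, 86, 79, 81, 102, 132, 129, 104, 78, 80, 86, 100, 128, 154, 166, 169, 169, 159, 128, 82, 61, 98, 143, 159, 144, 105, 82]
t 14.9 th 143.1 rad 55.3 z 0.1609 resist 3.59 frad 0.44 fz 8.74 w 0.266 j [-0.25  0.02  1.98 -0.01  1.13 -1.15]
```

Call:
servo_tool(increments=[[0, -0.02, 0.48, 0, 0, 0, 0], [0, -0.08, 0.96, 0, 0, 0, 0]])

```text
time_s: 15.15
tcp_pos: [0.4647, 0.0095, 0.1609]
tool_rot: [[-0.788, 0.616, 0.006], [0.616, 0.788, -0.01], [-0.011, -0.004, -1.0]]
ft_force: [-7.2, -3.8, 10.8]
width: 0.264
```

```bash
python3 - <<'E'
from h import *
s=status()
E
```

```text
t 15.15 th 133.7 rad 55.3 z 0.1609 resist 7.82 frad 2.22 fz 10.84 w 0.264 j [-0.23  0.03  1.96 -0.01  1.14 -1.13]
```

Call:
servo_tool(increments=[[0, -0.11, 0.46, 0, 0, 0, 0]])

```text
time_s: 15.28
tcp_pos: [0.4683, 0.0126, 0.1609]
tool_rot: [[-0.788, 0.616, 0.006], [0.616, 0.788, -0.009], [-0.011, -0.004, -1.0]]
ft_force: [-6.3, -3.0, 11.6]
width: 0.267
```

```bash
python3 - <<'E'
from h import *
s=status()
im=env.snapshot('top');print(prof(im));print(im[205,210:272].mean(1).astype(int).tolist())
th=np.radians(-233)
arc(cmd(th),th,np.radians(np.arange(2.5,35,2.5)),np.array(s['tool_rot']))
E
```

```text
t 15.275 th 128.8 rad 55.3 z 0.1609 resist 6.81 frad 1.59 fz 11.56 w 0.267 j [-0.22  0.04  1.95 -0.01  1.14 -1.13]
{'blue': (63, np.float64(159.6), array([156.3, 162.8])), 'green': (373, np.float64(203.3), array([177.4, 227.9]))}
[68, 64, 93, 127, 136, 117, 97, 98, 124, 140, 128, 105, 109, 115, 116, 124, 121, 102, 90, 86, 85, 87, 88, 86, 89, 87, 85, 86, 88, 86, 84, 89, 83, 85, 86, 83, 82, 82, 104, 134, 133, 104, 82, 80, 91, 102, 125, 153, 168, 169, 168, 160, 131, 82, 67, 79, 88, 86, 86, 86, 88, 88]
2.5 [-0.07, 0.23, -0.0]
5.0 [-0.14, 0.46, -0.0]
7.5 [-0.23, 0.68, 0.0]
10.0 [-0.33, 0.9, 0.0]
12.5 [-0.43, 1.12, 0.0]
15.0 [-0.55, 1.33, 0.0]
17.5 [-0.67, 1.53, 0.0]
20.0 [-0.81, 1.73, 0.0]
22.5 [-0.95, 1.92, 0.0]
25.0 [-1.1, 2.11, 0.0]
27.5 [-1.26, 2.29, 0.01]
30.0 [-1.42, 2.47, 0.01]
32.5 [-1.6, 2.63, 0.01]
```

Call:
servo_tool(increments=[[0, -0.14, 0.46, 0, 0, 0, 0]])

```text
time_s: 15.45
tcp_pos: [0.4721, 0.0154, 0.1609]
tool_rot: [[-0.788, 0.616, 0.006], [0.616, 0.788, -0.009], [-0.01, -0.004, -1.0]]
ft_force: [-6.2, -2.3, 12.0]
width: 0.268
```

```bash
python3 - <<'E'
from h import *
s=status()
im=env.snapshot('top');print(prof(im));print(im[205,210:230].mean(1).astype(int).tolist())
E
```

```text
t 15.45 th 123.9 rad 55.3 z 0.1609 resist 6.45 frad 1.57 fz 12.04 w 0.268 j [-0.21  0.05  1.95 -0.01  1.14 -1.12]
{'blue': (58, np.float64(160.3), array([156.3, 165.2])), 'green': (368, np.float64(204.6), array([179.8, 230.7]))}
[69, 70, 92, 130, 136, 118, 97, 95, 121, 141, 128, 110, 130, 132, 123, 125, 117, 100, 88, 82]
```

Call:
servo_tool(increments=[[0, -0.19, 0.44, 0, 0, 0, 0]])

```text
time_s: 15.62
tcp_pos: [0.4762, 0.0179, 0.1609]
tool_rot: [[-0.788, 0.616, 0.006], [0.616, 0.788, -0.009], [-0.01, -0.003, -1.0]]
ft_force: [-7.2, -1.0, 12.6]
width: 0.267
```

```bash
python3 - <<'E'
from h import *
s=status()
im=env.snapshot('top');print(prof(im));print(im[205,210:230].mean(1).astype(int).tolist())
E
```

```text
t 15.625 th 118.9 rad 55.3 z 0.1609 resist 6.75 frad 2.57 fz 12.58 w 0.267 j [-0.21  0.06  1.93 -0.01  1.14 -1.11]
{'blue': (60, np.float64(161.1), array([158.3, 165.2])), 'green': (366, np.float64(205.8), array([179.8, 230.7]))}
[60, 69, 95, 129, 138, 117, 96, 96, 122, 141, 129, 110, 127, 134, 128, 120, 109, 92, 85, 83]
```

Call:
servo_tool(increments=[[0, -0.23, 0.42, 0, 0, 0, 0]])

```text
time_s: 15.8
tcp_pos: [0.4805, 0.02, 0.1609]
tool_rot: [[-0.788, 0.616, 0.005], [0.616, 0.788, -0.008], [-0.009, -0.003, -1.0]]
ft_force: [-6.8, -0.6, 12.2]
width: 0.265
```

```bash
python3 - <<'E'
from h import *
s=status()
im=env.snapshot('top');print(prof(im));print(im[205,210:230].mean(1).astype(int).tolist())
E
```

```text
t 15.8 th 114.0 rad 55.3 z 0.1609 resist 6.49 frad 2.18 fz 12.19 w 0.265 j [-0.2   0.07  1.92 -0.01  1.14 -1.11]
{'blue': (57, np.float64(162.2), array([159. , 165.2])), 'green': (360, np.float64(206.2), array([179.8, 230.8]))}
[67, 67, 95, 133, 136, 120, 93, 95, 123, 143, 132, 118, 121, 124, 126, 121, 101, 89, 84, 84]
```

Call:
servo_tool(increments=[[0, -0.26, 0.4, 0, 0, 0, 0]])

```text
time_s: 15.98
tcp_pos: [0.485, 0.0217, 0.1609]
tool_rot: [[-0.788, 0.616, 0.005], [0.616, 0.788, -0.008], [-0.009, -0.003, -1.0]]
ft_force: [-6.7, 0.4, 13.1]
width: 0.262
```

```bash
python3 - <<'E'
from h import *
s=status()
im=env.snapshot('top');print(prof(im));print(im[205,210:230].mean(1).astype(int).tolist())
th=np.radians(-253)
arc(cmd(th),th,np.radians(np.arange(2.5,35,2.5)),np.array(s['tool_rot']))
E
```

```text
t 15.975 th 109.0 rad 55.2 z 0.1609 resist 6.25 frad 2.53 fz 13.13 w 0.262 j [-0.2   0.08  1.91 -0.01  1.14 -1.1 ]
{'blue': (61, np.float64(162.7), array([159.1, 165.2])), 'green': (374, np.float64(206.8), array([182.4, 233.5]))}
[68, 67, 93, 130, 139, 119, 96, 99, 124, 142, 141, 131, 130, 121, 125, 118, 98, 86, 87, 85]
2.5 [-0.14, 0.19, 0.0]
5.0 [-0.29, 0.38, 0.0]
7.5 [-0.45, 0.56, 0.0]
10.0 [-0.62, 0.73, 0.0]
12.5 [-0.79, 0.9, 0.0]
15.0 [-0.97, 1.06, 0.01]
17.5 [-1.16, 1.21, 0.01]
20.0 [-1.35, 1.35, 0.01]
22.5 [-1.55, 1.48, 0.01]
25.0 [-1.76, 1.61, 0.01]
27.5 [-1.97, 1.72, 0.01]
30.0 [-2.18, 1.83, 0.01]
32.5 [-2.4, 1.93, 0.02]
```

```bash
cat >> h.py <<'E'
def snap(n):
    ims=[env.snapshot('top').astype(np.float32).mean(2) for _ in range(2)];np.save(n,np.mean(ims,0))
def shift(a,b,box):
    f=lambda n:np.load(n+'.npy')[box[1]:box[3],box[0]:box[2]]
    A,B=f(a),f(b);w=cv2.createHanningWindow(A.shape[::-1],cv2.CV_32F);(dx,_),r=cv2.phaseCorrelate(A.astype(np.float32),B.astype(np.float32),w);return round(-dx*2.83,2),round(r,2)
BRD=(222,195,256,241)
E
python3 -c "
from h import *
snap('a0')"
```

Call:
servo_tool(increments=[[0, -0.29, 0.38, 0, 0, 0, 0]])

```text
time_s: 16.25
tcp_pos: [0.4895, 0.0231, 0.1609]
tool_rot: [[-0.788, 0.616, 0.005], [0.616, 0.788, -0.008], [-0.009, -0.003, -1.0]]
ft_force: [-6.4, 0.0, 12.2]
width: 0.267
```

```bash
python3 - <<'E'
from h import *
s=status();snap('a1');print(shift('a0','a1',BRD),shift('a0','a1',(50,170,100,245)),prof(env.snapshot('top')))
E
```

```text
t 16.25 th 104.1 rad 55.3 z 0.1609 resist 6.18 frad 1.57 fz 12.21 w 0.267 j [-0.19  0.09  1.9  -0.01  1.14 -1.1 ]
(0.6, 0.85) (0.39, 0.92) {'blue': (55, np.float64(163.8), array([161.8, 168. ])), 'green': (381, np.float64(208.3), array([182.6, 233.5]))}
```

Call:
servo_tool(increments=[[0, -0.33, 0.35, 0, 0, 0, 0]])

```text
time_s: 16.52
tcp_pos: [0.4942, 0.024, 0.1609]
tool_rot: [[-0.788, 0.616, 0.005], [0.616, 0.788, -0.007], [-0.009, -0.003, -1.0]]
ft_force: [-7.0, 1.6, 12.5]
width: 0.266
```

```bash
python3 - <<'E'
from h import *
s=status();snap('a2');print(shift('a0','a2',BRD),shift('a1','a2',BRD),prof(env.snapshot('top')))
E
```

```text
t 16.525 th 99.1 rad 55.2 z 0.1609 resist 6.62 frad 2.72 fz 12.47 w 0.266 j [-0.19  0.1   1.89 -0.01  1.14 -1.09]
(1.25, 0.72) (-0.24, 0.67) {'blue': (57, np.float64(164.2), array([160.9, 168. ])), 'green': (376, np.float64(208.8), array([185.3, 233.6]))}
```

Call:
servo_tool(increments=[[0, -0.36, 0.32, 0, 0, 0, 0]])

```text
time_s: 16.8
tcp_pos: [0.4988, 0.0245, 0.1609]
tool_rot: [[-0.788, 0.616, 0.005], [0.616, 0.788, -0.007], [-0.008, -0.003, -1.0]]
ft_force: [-8.6, 2.8, 13.0]
width: 0.267
```

```bash
python3 - <<'E'
from h import *
s=status();snap('a3');print(shift('a0','a3',BRD),prof(env.snapshot('top')))
E
```

```text
t 16.8 th 94.4 rad 55.2 z 0.1609 resist 8.33 frad 3.44 fz 13.02 w 0.267 j [-0.19  0.11  1.88 -0.01  1.14 -1.09]
(1.86, 0.79) {'blue': (49, np.float64(163.8), array([160.2, 167.9])), 'green': (382, np.float64(208.3), array([182.7, 233.6]))}
```

Call:
servo_tool(increments=[[0, -0.39, 0.29, 0, 0, 0, 0]])

```text
time_s: 17.08
tcp_pos: [0.5034, 0.0247, 0.1609]
tool_rot: [[-0.788, 0.616, 0.004], [0.616, 0.788, -0.006], [-0.007, -0.003, -1.0]]
ft_force: [-8.9, 3.6, 14.3]
width: 0.264
```

```bash
python3 - <<'E'
from h import *
s=status();snap('a4');print(shift('a0','a4',BRD),prof(env.snapshot('top')))
th=np.radians(-273)
arc(cmd(th),th,np.radians(np.arange(2.5,35,2.5)),np.array(s['tool_rot']))
save('top','t7',(190,180,350,260),5)
E
```

```text
t 17.075 th 89.6 rad 55.2 z 0.1609 resist 8.89 frad 3.52 fz 14.35 w 0.264 j [-0.18  0.12  1.87 -0.01  1.15 -1.09]
(1.14, 0.7) {'blue': (43, np.float64(163.8), array([161.8, 165. ])), 'green': (386, np.float64(208.4), array([182.6, 233.6]))}
2.5 [-0.2, 0.13, 0.0]
5.0 [-0.4, 0.26, 0.0]
7.5 [-0.62, 0.37, 0.0]
10.0 [-0.83, 0.48, 0.0]
12.5 [-1.05, 0.58, 0.01]
15.0 [-1.27, 0.66, 0.01]
17.5 [-1.5, 0.74, 0.01]
20.0 [-1.73, 0.81, 0.01]
22.5 [-1.96, 0.86, 0.01]
25.0 [-2.2, 0.91, 0.01]
27.5 [-2.44, 0.95, 0.02]
30.0 [-2.68, 0.97, 0.02]
32.5 [-2.91, 0.99, 0.02]
```

View pics/t7.png

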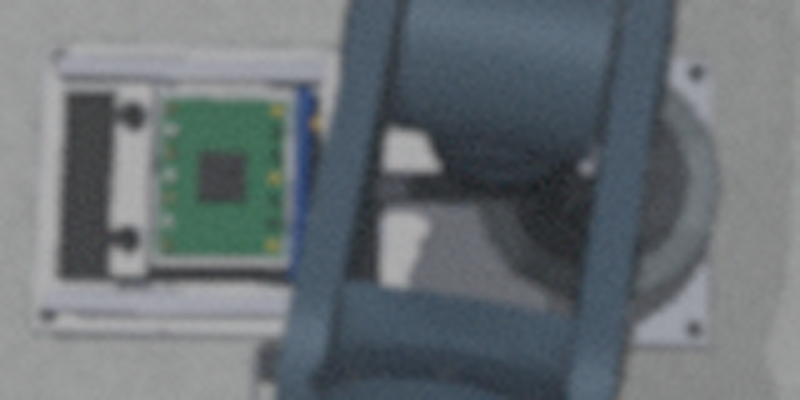

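The crop shows the blue bar against the board at (300,180) and the board against the stop at (152,180). The resistance rose from 6.4 to 8.9 N, and the board has stopped moving since th≈100°. Both put the squeeze at about 14 N. I'll hold briefly, release, then move to the outer side of the knob.

Call:
servo_tool(increments=[[0, 0, 0, 0, 0, 0, 0], [0, 0, 0, 0, 0, 0, 0], [0.6, 0, 0, 0, 0, 0, 0], [0.6, 0, 0, 0, 0, 0, 0], [0.6, 0, 0, -2, 0, 0, 0], [0.6, 0, 0, -5, 0, 0, 0], [0.6, 0, 0, -5, 0, 0, 0], [0, 1.4, 1.8, -5, 0, 0, 0], [0, 2.8, 3.55, -5, 0, 0, 0], [0, 2.8, 3.55, -5, 0, 0, 0], [0, 2.8, 3.55, -5, 0, 0, 0], [0, 2.8, 3.55, -5, 0, 0, 0]])

```text
time_s: 18.77
tcp_pos: [0.5045, 0.0691, 0.2099]
tool_rot: [[-0.787, 0.616, 0.009], [0.616, 0.787, -0.008], [-0.011, -0.001, -1.0]]
ft_force: [-0.3, 0.6, 0.3]
width: 0.002
```

```bash
python3 - <<'E'
from h import *
s=status();print(s['tcp_pos'],s['ft_force'])
a,b=red('top',(290,210),40),red('scene',(263,200),30);print(a,b)
if a[1] and b[1]:print(tri(a[0],b[0]))
print(prof(env.snapshot('top')))
print([inc(np.array(p),np.array(s['tool_rot']),s)[:3] for p in((.503,.070,.172),(.503,.045,.172),(.503,.025,.172),(.503,.005,.165),(.503,-.01,.155),(.503,-.02,.145),(.503,-.026,.14))])
E
```

```text
t 18.775 th 89.1 rad 99.6 z 0.2099 resist 0.32 frad 0.56 fz 0.29 w 0.002 j [-0.09  0.07  1.82 -0.01  1.25 -1.  ]
[0.50453764 0.06910417 0.20993617] [-0.31411495  0.56516631  0.29262013]
(array([287., 208.]), np.int64(1)) (array([270.05309735, 194.77876106]), np.int64(113))
(array([0.50754593, 0.02688166, 0.16461176]), np.float64(0.010891147719560812))
{'blue': (64, np.float64(164.8), array([162. , 168.3])), 'green': (104, np.float64(227.2), array([182.6, 236.4]))}
[[0.22, -0.02, 3.79], [-1.32, -1.99, 3.81], [-2.55, -3.57, 3.83], [-3.78, -5.14, 4.54], [-4.69, -6.32, 5.55], [-5.3, -7.11, 6.56], [-5.66, -7.58, 7.06]]
```

```bash
python3 - <<'E'
from h import *
s=env.read_state()
print(proj('scene',knob(np.radians(89.6),1.571)))
for p in((.503,.069,.174),(.503,.05,.174),(.503,.036,.175),(.503,.022,.174),(.503,.013,.170),(.503,.004,.163),(.503,-.003,.158),(.503,-.010,.152),(.503,-.018,.146),(.503,-.026,.141),(.503,-.028,.137)): print(p,inc(np.array(p),np.array(s['tool_rot']),s)[:3])
E
```

```text
[270.48711428 194.16577543]
(0.503, 0.069, 0.174) [0.16, -0.12, 3.62]
(0.503, 0.05, 0.174) [-1.02, -1.62, 3.63]
(0.503, 0.036, 0.175) [-1.88, -2.72, 3.55]
(0.503, 0.022, 0.174) [-2.74, -3.82, 3.66]
(0.503, 0.013, 0.17) [-3.29, -4.53, 4.06]
(0.503, 0.004, 0.163) [-3.84, -5.24, 4.77]
(0.503, -0.003, 0.158) [-4.26, -5.79, 5.27]
(0.503, -0.01, 0.152) [-4.69, -6.34, 5.88]
(0.503, -0.018, 0.146) [-5.17, -6.97, 6.48]
(0.503, -0.026, 0.141) [-5.66, -7.6, 6.99]
(0.503, -0.028, 0.137) [-5.78, -7.76, 7.39]
```

Call:
servo_tool(increments=[[0, 0.16, -0.1, 2, 0, 0, 0], [0, 0.16, -0.1, 3.6, 0, 0, 0], [0, 0.16, -0.1, 3.6, 0, 0, 0], [0, -0.4, -0.9, 3.6, 0, 0, 0], [0, -1.0, -1.6, 3.6, 0, 0, 0], [0, -1.45, -2.2, 3.6, 0, 0, 0], [0, -1.9, -2.7, 3.55, 0, 0, 0], [0, -2.3, -3.3, 3.6, 0, 0, 0], [0, -2.75, -3.8, 3.65, 0, 0, 0], [0, -3.3, -4.55, 4.05, 0, 0, 0], [0, -3.3, -4.55, 4.05, 0, 0, 0]])

```text
time_s: 20.3
tcp_pos: [0.5028, 0.0125, 0.1698]
tool_rot: [[-0.787, 0.617, 0.009], [0.617, 0.787, -0.008], [-0.011, -0.001, -1.0]]
ft_force: [0.6, 0.5, -0.2]
width: -0.0
```

```bash
python3 - <<'E'
from h import *
s=status();print(s['ft_force'])
save('scene','s8',(190,130,350,250),4)
E
```

```text
t 20.3 th 90.2 rad 43.0 z 0.1698 resist -0.65 frad 0.52 fz -0.22 w -0.0 j [-0.21  0.11  1.87 -0.01  1.16 -1.11]
[ 0.64711439  0.51837904 -0.21505212]
```

View pics/s8.png

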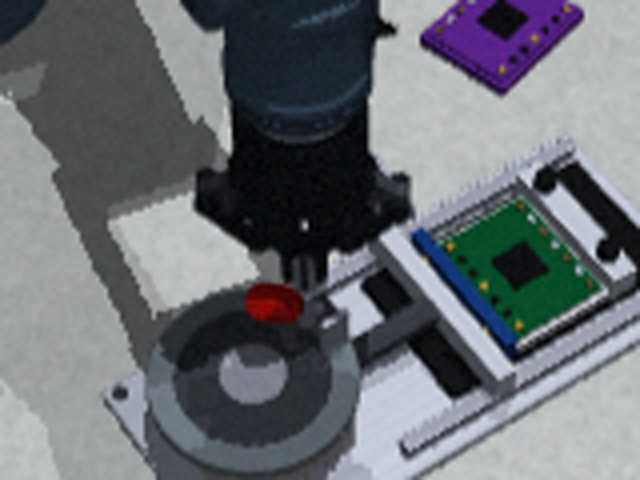

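The handle is folding inward, with the knob at crop (275,303) and the board still against the stop. I'll continue down to flat.

Call:
servo_tool(increments=[[0, -0.55, -0.7, 0.7, 0, 0, 0], [0, -0.97, -1.25, 1.2, 0, 0, 0], [0, -1.4, -1.8, 1.8, 0, 0, 0], [0, -1.9, -2.4, 2.4, 0, 0, 0], [0, -2.35, -3.05, 2.9, 0, 0, 0], [0, -2.5, -3.2, 3.3, 0, 0, 0], [0, -2.5, -3.2, 3.3, 0, 0, 0]])

```text
time_s: 21.22
tcp_pos: [0.5043, -0.0276, 0.1385]
tool_rot: [[-0.787, 0.616, 0.011], [0.616, 0.788, -0.007], [-0.013, 0.002, -1.0]]
ft_force: [0.7, 1.9, 6.5]
width: -0.001
```

```bash
python3 - <<'E'
from h import *
s=status();print(s['tcp_pos'],s['ft_force'])
print(red('scene',(255,220),30),proj('scene',knob(np.radians(89.6),0)),proj('scene',knob(np.radians(89.6),.15)))
E
```

```text
t 21.225 th 66.0 rad 3.1 z 0.1385 resist 0.14 frad 2.02 fz 6.53 w -0.001 j [-0.29  0.15  1.89 -0.    1.09 -1.19]
[ 0.50427166 -0.02763908  0.13847143] [0.69166385 1.90675913 6.52794277]
(array([251.81690141, 219.98591549]), np.int64(71)) [252.73601332 217.49060208] [252.7971143  215.60972316]
```

Call:
servo_tool(increments=[[0, 0, 0, 0.3, 0, 0, 0], [0, 0, 0, 0.3, 0, 0, 0]])

```text
time_s: 21.52
tcp_pos: [0.5062, -0.0278, 0.1377]
tool_rot: [[-0.788, 0.616, 0.016], [0.616, 0.788, -0.008], [-0.017, 0.003, -1.0]]
ft_force: [-1.2, 3.0, 17.6]
width: 0.0
```

Call:
servo_tool(increments=[[0, 0, 0, -2, 0, 0, 0], [0, -2, 0, -6, 0, 0, 0], [0, -8, 0, -10, 0, 0, 0], [0, -14, -6, -12, 0, 0, 0], [0, -14, -12, -12, 0, 0, 0], [0, -14, -14, -12, 0, 0, 0], [0, -14, -14, -12, 0, 0, 0]])

```text
time_s: 22.4
tcp_pos: [0.525, -0.2259, 0.256]
tool_rot: [[-0.785, 0.619, 0.009], [0.619, 0.785, -0.008], [-0.012, -0.001, -1.0]]
ft_force: [0.0, -0.1, -0.2]
width: 0.002
```

```bash
python3 - <<'E'
from h import *
s=status();print(s['tcp_pos'],s['ft_force'])
im=env.snapshot('top');print(prof(im))
a,b=red('top',(310,213),20,im),red('scene',(253,217),20);print(a,b)
if a[1]:print(tri(a[0],b[0]))
k=lambda al:(proj('top',knob(np.radians(89.6),al)),proj('scene',knob(np.radians(89.6),al)));print(k(0),k(.1))
save('scene','s9',(190,130,350,250),4);save('top','t9',(190,180,350,260),5)
E
```

```text
t 22.4 th -83.6 rad 196.7 z 0.256 resist 0.01 frad 0.12 fz -0.24 w 0.002 j [-0.61  0.16  1.62 -0.    1.35 -1.52]
[ 0.52502586 -0.22594051  0.25600262] [ 0.02507061 -0.11533309 -0.23924413]
{'blue': (15, np.float64(164.8), array([161.8, 168. ])), 'green': (203, np.float64(209.8), array([188.1, 233.5]))}
(array([309.83333333, 213.8       ]), np.int64(60)) (array([252.43650794, 217.88095238]), np.int64(126))
(array([ 0.50289797, -0.03097132,  0.10656599]), np.float64(0.0007251993078959914))
(array([309.80718915, 213.74627657]), array([252.73601332, 217.49060208])) (array([309.82109723, 213.43309347]), array([252.73072223, 216.2641718 ]))
```

View pics/s9.png

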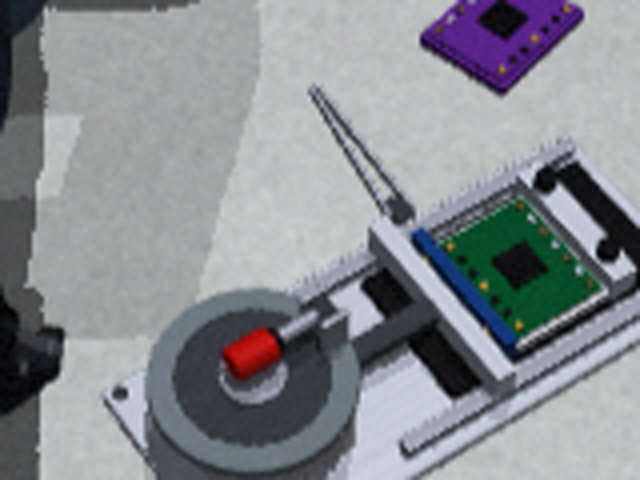

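View pics/t9.png

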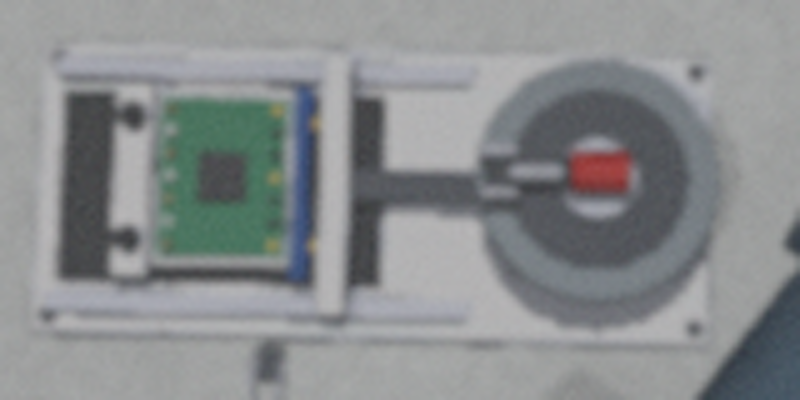

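The handle lies flat, with the knob triangulated at z ≈ 107 mm (108 expected) over the hub. The board touches both bar and stop, the wheel is where I left it, and the arm is clear.

```bash
python3 -c "
from h import *
print(env.hand_in())"
```

```text
the job is handed in; nothing more can be done
None
```

The job is handed in at about 22.5 s: the handle is folded flat, and the board is clamped with an estimated 14 N. `env.hand_in()` gives no verdict, so I don't know how it was judged.

**What I did**
- **First grip:** it stopped 18 mm too high because joint 4 reached its limit. I let go and gripped again with less tilt, and the handle then swung upright.
- **Cranking:** I turned the wheel clockwise by about 232°. The force on the knob rose from a steady 6.4 N to 8.9 N while the board stopped moving against the stop.
- **Folding:** I released the knob, pushed the handle flat with closed fingers, and moved the arm clear.

**Last checks**
- **Clamping force:** the extra crank force suggests about 14 N, and the turn past first contact suggests 12 to 17 N. Both are estimates, as I couldn't measure the squeeze directly.
- **Handle:** the knob is over the hub at z ≈ 107 mm, against 108 mm for fully flat.
- **Board and bar:** the last pictures show the board against the stop and the bar against the board.
- **Wheel:** the hinge direction is unchanged since I let go.
- **Arm:** the wrist force reads about 0.

**Weak or unchecked**
- **Image tracking:** the sub-pixel tracking of the board gave inconsistent shifts, so I relied on the colour positions and the force instead.
- **Upward force:** it rose to about 14 N during the cranking, and I did not find out why.
- **Bystanders:** I did not measure them again. Nothing suggested the arm had touched one.

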